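# Seat the terracotta tile under the lip of the tile holder

## Task

Get the unglazed red-brown terracotta tile ready for painting: lay it on the wooden tile holder and slide it lengthwise under the metal lip until it is fully home against the stop, lying flat with its ornament up, and let go of it. Leave the white and the blue tile where they lie.

Things in the scene. Friction and masses are not known exactly. Their poses are not given: they have to be found in the camera images.
- terracotta_mid (a point): Centre (half-way up) of the loose matt red-brown terracotta tile, flat on the table: 50 mm wide (its x), 120 mm long (y), 14 mm thick (z up), about 0.17 kg, a shallow darker ornament of rings and bars on top, alike from both ends. Either end may go first.
- pocket_home (a point): Tile's centre when home in the fixed holder, 25 mm over the table; y points level into the pocket, z up. Pale board 140 mm wide, top 7 mm below this point, y -120 to 100 mm. On it two dark wood cheeks 70 mm apart, a stop with its face at y 60, and over them an aluminium lip y 22 to 80, top 50 mm over the table. Pocket: 70 wide, 38 deep, 24 high, open to -y; the home tile sticks out 82 mm.
- white_mid (a point): Centre of a loose glossy white glazed tile of the same size and axes as the terracotta one, flat on the table. To be left alone.
- blue_mid (a point): Centre of a loose glossy blue glazed tile of the same size and axes as the terracotta one, flat on the table. To be left alone.
Mind the look-alikes: they are no part of the job. Of the things shaped like the part that bears terracotta_mid, the terracotta one is meant.

How it is judged:
By the outcome, as a careful person would: the job done as asked, in the order asked, and still so for the second after the job is handed in, with the robot touching nothing.
It also fails if it takes over 32 s, if anything falls off the work surface, if the arm or the gripper's body presses on something with over 40 N, if the wrist force passes 120 N, or if a joint passes its speed limit or range.

## Robot

A 6-joint arm with a two-finger parallel gripper is mounted at the origin on the work surface. World frame = base frame: x ahead of the robot, y to its left, z up, the work surface at z = 0. Lengths are in mm, angles in rad, forces in N, time in s.
With the tool pointing down it reaches from about 275 to 750 mm from the base axis. Payload 10.2 kg.
Tool frame: the origin (TCP) lies at the very end of the fingers, on their centre line; the grasp point (between the pads) lies 19 mm behind it; z points along the fingers, y is the line along which they close (so a half turn about z gives the same grasp; the last joint's range is limited). The gripper opens to 85 mm and grips with 20 to 120 N. Pads are 22 mm wide; open, the fingers measure 114 mm over their backs; the gripper's body (76 mm by 85 mm) begins 54 mm behind the grasp point. The pads swing forward as they close: fully open they stand 13 mm farther back than shut.
Start: joints at [-1.396, 0.313, 1.498, -0, 1.331, -0.223], TCP at [203.368, -484.017, 231.294] pointing down, gripper open.
Joint ranges: [-2.94, 2.94], [-0.97, 2.17], [0.19, 2.56], [-1.23, 4.37], [0.02, 3.11], [-2.88, 2.88]. Speed limits (rad/s): [2.39, 2.39, 3.01, 3.14, 3.14, 3.14].

## Interface

Orientations are given as a unit quaternion [w, x, y, z].
In Python, from rig import monitor, eyes, job gives the robot as it stands. The module is installed in compiled form; this text tells all that it offers.
- The arm moves only by the tool send_rows, never from a script. Its argument "targets" is one flat list of numbers, 7 for each row, row after row: the turn, a rotation vector about the tool's x, y, z in degrees, then the shift along the tool's x, y, z in units of 60 mm (1.0 is 60 mm), then the opening, from -1 (shut) to 1 (fully open), so that 0 is half open. A call has 1 to 5 rows; each row shifts and turns the commanded pose from where the row before left it, along the tool's axes as they then stand; what a row does not reach is not made up. A row lasts 1/8 s, in which the tool goes at most 62.5 mm and 10.7 degrees, less where a joint would pass 70% of its speed; a pose out of reach is approached as far as the arm can. A call is refused whole if a number of a shift passes 1 or a number of a turn 10.7, either way. A call with a gripper value outside its range is refused whole. The fingers move at their own pace and stop on an object; "newtons" is the grip in N (left out, the last holds). Time passes only in rows, so rows that do not move let the fingers close. It gives the time, the measured TCP pose, the force, the opening and the grip force at its end, in the units of the state.
- monitor.sense(): the state, without advancing time (a new reading comes with each control period).
- eyes.capture(name): name is "scene" or "top" or "wrist"; returns a dict with "img" (420x560x3 uint8, red, green, blue), "K" (3x3 intrinsics, pixels), "R" (3x3) and "t" (3): a world point X has camera coordinates R X + t. Camera axes: x right, y down, z forward; pixel columns grow to the right and rows downward; lengths in mm; the calibration is good to about 2 mm. A picture is of the moment at which its call begins. There is no depth.
- job.finish_job(): hands the job in; it is judged then, once.
The state is a dict: "time_s": time; "joints": joint angles; "dq": joint speeds; "tau": joint torques, N m; "eef_pos": TCP position; "ee_rot": TCP orientation; "force": force on the tool from outside, world axes, zero at the start; "wrist_torque": the same for the moment, N m; "grip_width": opening from 0.0 (shut) to 1.0 (fully open); "grip_force": force on a finger pad.
Only numpy, scipy, OpenCV 4.12 (cv2) and the standard library are available. Lean on these libraries where they do the work, as an engineer would, in place of code of your own. Each camera call takes 0.05 s, during which the arm holds its last target. There are 200 camera calls.

## Working session

There is one attempt and no reset: what is moved stays moved. The work goes in short steps, Python scripts to look and compute and a tool call to move; the robot and the scene stay as the last step left them, time stands still between calls to the robot, and variables do not carry over. Pictures are saved under pics/ and viewed, at most 10 in all, crops included, and the job is handed in when it is done.

Besides the shell and the picture viewer there is one more tool, called as a command line: name --argument value ..., lists and objects as JSON in quotes. send_rows: Moves the arm, as the interface text tells. Its arguments: {"type":"object","properties":{"targets":{"type":"array","items":{"type":"number"}},"newtons":{"type":"number"}},"required":["targets"]}

```bash
mkdir -p pics; python3 - <<'E'
from rig import monitor, eyes
import cv2,pickle
s=monitor.sense();print(s)
for n in("top","scene"):
    d=eyes.capture(n);pickle.dump(d,open(n+'.pkl','wb'));cv2.imwrite(f'pics/{n}0.png',d['img'][:,:,::-1]);print(n,d['K'].tolist(),d['R'].round(3).tolist(),d['t'])
E
```

```text
{'time_s': 0.0, 'joints': array([-1.39637073e+00,  3.13438521e-01,  1.49844670e+00, -2.65565705e-05,
        1.33100697e+00, -2.23330039e-01]), 'dq': array([ 5.09844555e-04, -3.04186062e-04, -1.99669875e-03,  1.13762380e-05,
        1.14533819e-03,  4.26883760e-04]), 'tau': array([-2.18907328e-03, -4.12259746e+01, -2.59742814e+01, -3.09206825e-04,
        4.09488319e-03,  7.34964004e-06]), 'eef_pos': array([ 203.3282501 , -483.74099588,  230.73733505]), 'ee_rot': array([-6.49887983e-04,  9.80288072e-01,  1.97572451e-01,  2.99420090e-06]), 'force': array([ 0.65398473, -0.08261099,  0.68997791]), 'wrist_torque': array([-0.01567351, -0.01830729, -0.01632195]), 'grip_force': 0.0, 'grip_width': 1.0005332108687315}
top [[533.6277917661029, 0.0, 288.89743252203186], [0.0, 533.6277917661029, 199.98425465059523], [0.0, 0.0, 1.0]] [[-0.004, -1.0, -0.001], [-0.992, 0.004, -0.127], [0.127, 0.001, -0.992]] [-132.72182346  546.88821119 1311.42855029]
scene [[457.40157512829023, 0.0, 269.17499018699857], [0.0, 457.40157512829023, 203.875609007457], [0.0, 0.0, 1.0]] [[0.038, 0.999, -0.012], [0.846, -0.039, -0.532], [-0.532, 0.01, -0.847]] [ 118.02066662 -444.30675881 1414.29648087]
```

View pics/top0.png

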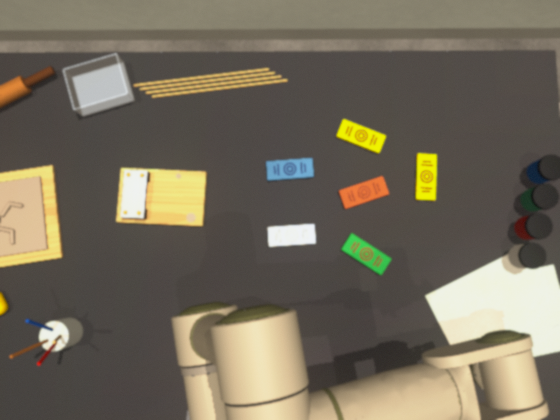

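View pics/scene0.png

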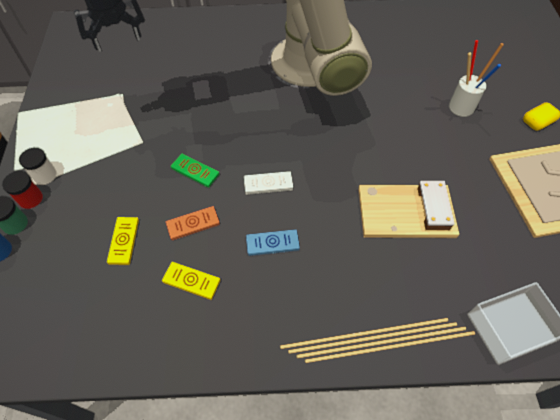

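The top view shows the red-brown tile at about (364,192). The holder is at (162,197), with the lip at its left end (+y). White is at (292,235), blue at (290,169), and green and yellow tiles sit near the target. In the scene view the terracotta tile is at (192,222) and the holder at (408,210).

```bash
cat > h.py <<'E'
import cv2,numpy as np
def ray(d,px,z):
    px=np.atleast_2d(px).astype(float);K,R,t=d['K'],np.array(d['R']),np.array(d['t'])
    r=(R.T@np.linalg.inv(K)@np.c_[px,np.ones(len(px))].T).T;c=-R.T@t
    return c+r*((z-c[2])/r[:,2])[:,None]
def proj(d,X):
    p=(d['K']@(np.array(d['R'])@np.atleast_2d(X).T+np.array(d['t'])[:,None])).T
    return p[:,:2]/p[:,2:]
def blob(d,lo,hi,roi):
    h=cv2.cvtColor(d['img'],cv2.COLOR_RGB2HSV);m=cv2.inRange(h,np.array(lo),np.array(hi))
    k=np.zeros_like(m);x0,y0,x1,y1=roi;k[y0:y1,x0:x1]=m[y0:y1,x0:x1]
    k=cv2.morphologyEx(k,cv2.MORPH_CLOSE,np.ones((5,5)))
    c,_=cv2.findContours(k,cv2.RETR_EXTERNAL,cv2.CHAIN_APPROX_NONE)
    return max(c,key=cv2.contourArea)[:,0]
def rect(d,c,z):
    P=ray(d,c,z)[:,:2].astype(np.float32);(ctr,sz,_)=(r:=cv2.minAreaRect(P));b=cv2.boxPoints(r)
    e=max((b[1]-b[0],b[2]-b[1]),key=np.linalg.norm)
    a=np.degrees(np.arctan2(e[1],e[0]))%180
    return np.round(ctr,1),np.round(sorted(sz),1),round(float(a),2)
E
python3 - <<'E'
import pickle
from h import *
R={'top':dict(t=(330,165,400,220),b=(105,155,215,240),w=(255,215,330,255),bl=(255,150,325,190)),'scene':dict(t=(155,195,230,250),b=(345,170,470,245),w=(235,165,300,200),bl=(235,222,305,262))}
for n in R:
    d=pickle.load(open(n+'.pkl','rb'));r=R[n]
    h=cv2.cvtColor(d['img'],cv2.COLOR_RGB2HSV)
    print(n,'terra',rect(d,blob(d,(0,110,90),(14,255,255),r['t']),14))
    print('white',rect(d,blob(d,(0,0,120),(179,70,255),r['w']),14),'blue',rect(d,blob(d,(95,80,80),(120,255,255),r['bl']),14))
    c=blob(d,(12,60,110),(30,255,255),r['b']);print('board',rect(d,c,18))
    print(ray(d,cv2.boxPoints(cv2.minAreaRect(c)),18).round(1).tolist())
    c=blob(d,(0,0,150),(179,55,255),r['b']);print('lip',rect(d,c,50))
E
```

```text
top terra (array([ 569.3, -326.3]), array([ 55.5, 125.8]), 108.32)
white (array([ 460.1, -140.6]), array([ 55.9, 125.3]), 93.46) blue (array([ 629.9, -136.7]), array([ 52.9, 121.4]), 93.9)
board (array([559.7, 192.1]), array([146.7, 226.8]), 87.12)
[[492.2, 308.2, 18.0], [639.1, 306.7, 18.0], [627.0, 76.0, 18.0], [480.5, 80.6, 18.0]]
lip (array([562.4, 253.1]), array([ 59.7, 121.4]), 177.0)
scene terra (array([ 571.5, -324. ]), array([ 57.4, 121.9]), 108.42)
white (array([ 463.1, -139. ]), array([ 59.3, 121.8]), 93.71) blue (array([ 632.5, -135.3]), array([ 54.9, 120.7]), 94.25)
board (array([560.2, 192.4]), array([152.3, 225.2]), 87.43)
[[482.0, 87.9, 18.0], [489.8, 335.9, 18.0], [641.1, 298.2, 18.0], [634.1, 67.7, 18.0]]
lip (array([562.9, 254. ]), array([ 59.8, 120. ]), 176.97)
```

Both views agree, so I take these poses:

- **Terracotta tile:** centre near (570,−325), long axis at 108.35°.
- **pocket_home:** about (560,202.4), from the lip and the board independently, with insertion direction 87.1°.

Next is a small helper that works out tool-frame shifts.

```bash
cat > plan.py <<'E'
import sys,numpy as np
from scipy.spatial.transform import Rotation as Ro
from rig import monitor
# usage: plan.py x y z yaw_of_tool_y N
x,y,z,yaw,N=map(float,sys.argv[1:]);N=int(N)
s=monitor.sense();q=s['ee_rot'];R=Ro.from_quat([q[1],q[2],q[3],q[0]]);p=s['eef_pos']
a=np.radians(yaw);ty=np.array([np.cos(a),np.sin(a),0]);tz=np.array([0,0,-1.]);T=Ro.from_matrix(np.c_[np.cross(ty,tz),ty,tz])
rv=(R.inv()*T).as_rotvec();d=(np.array([x,y,z])-p)/N
print('t',round(s['time_s'],2),'pos',p.round(1),'f',s['force'].round(1),'w',round(s['grip_width'],3),'total turn',np.degrees(rv).round(2))
for i in range(N):
    Ri=R*Ro.from_rotvec(rv*i/N);print(np.degrees(rv/N).round(1),(Ri.inv().apply(d)/60).round(2))
E
python3 plan.py 573.8 -336.4 120 18.35 10
```

```text
t 0.1 pos [ 203.3 -483.8  230.8] f [0.4 0.1 0.9] w 0.998 total turn [-4.000e-02 -6.000e-02 -8.556e+01]
[-0.  -0.  -8.6] [0.66 0.01 0.18]
[-0.  -0.  -8.6] [0.66 0.11 0.18]
[-0.  -0.  -8.6] [0.63 0.21 0.18]
[-0.  -0.  -8.6] [0.59 0.3  0.18]
[-0.  -0.  -8.6] [0.54 0.38 0.18]
[-0.  -0.  -8.6] [0.48 0.46 0.18]
[-0.  -0.  -8.6] [0.41 0.53 0.18]
[-0.  -0.  -8.6] [0.32 0.58 0.18]
[-0.  -0.  -8.6] [0.23 0.62 0.18]
[-0.  -0.  -8.6] [0.14 0.65 0.18]
```

send_rows --targets '[0,0,-8.6,0.66,0.01,0.18,0.55,0,0,-8.6,0.66,0.11,0.18,0.55,0,0,-8.6,0.63,0.21,0.18,0.55,0,0,-8.6,0.59,0.3,0.18,0.55,0,0,-8.6,0.54,0.38,0.18,0.55]' --newtons 40

```text
time_s: 0.72
eef_pos: [389.1, -409.4, 176.6]
ee_rot: [-0.0, 0.838, 0.545, -0.0]
force: [0.4, 0.2, -0.5]
grip_width: 0.776
grip_force: 0.0
```

send_rows --targets '[0,0,-8.6,0.48,0.46,0.18,0.55,0,0,-8.6,0.41,0.53,0.18,0.55,0,0,-8.6,0.32,0.58,0.18,0.55,0,0,-8.6,0.23,0.62,0.18,0.55,0,0,-8.6,0.14,0.65,0.18,0.55]'

```text
time_s: 1.35
eef_pos: [573.9, -334.5, 122.5]
ee_rot: [-0.0, 0.58, 0.815, 0.0]
force: [-0.4, -0.3, 0.6]
grip_width: 0.777
grip_force: 0.0
```

send_rows --targets '[0,0,0,0,0,0,0.55]'

```text
time_s: 1.48
eef_pos: [574.1, -333.2, 121.4]
ee_rot: [-0.001, 0.581, 0.814, 0.0]
force: [-1.8, 0.0, -0.1]
grip_width: 0.776
grip_force: 0.0
```

```bash
python3 plan.py 573.8 -336.4 120 18.35 1; python3 - <<'E'
from rig import monitor, eyes
import pickle
from h import *
d=eyes.capture("wrist");cv2.imwrite('pics/w1.png',d['img'][:,:,::-1])
try: print('terra',rect(d,blob(d,(0,110,70),(14,255,255),(0,0,560,420)),14))
except Exception as e: print(e)
E
```

```text
t 1.48 pos [ 574.1 -333.2  121.4] f [-1.8  0.  -0.1] w 0.776 total turn [-0.06 -0.14  0.67]
[-0.1 -0.1  0.7] [-0.05 -0.02  0.02]
terra (array([ 567.3, -325.4]), array([ 50.4, 120.1]), 108.44)
```

View pics/w1.png

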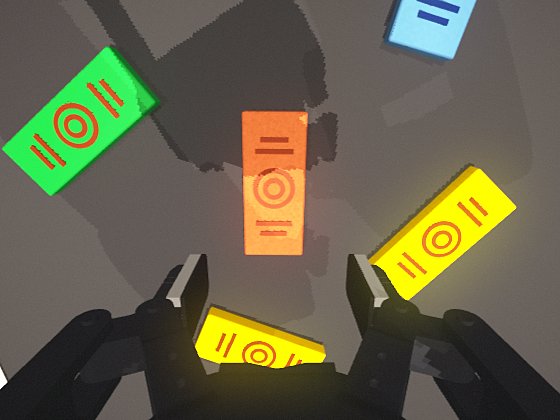

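The wrist view shows the terracotta tile at (273,183), with its size matching exactly. A yellow tile's corner at about (370,268) and another at (262,345) are near the fingers, so I check the clearance.

```bash
python3 - <<'E'
from rig import eyes
from h import *
d=eyes.capture("wrist");a=np.radians(18.44);ty=np.array([np.cos(a),np.sin(a)]);tl=np.array([-ty[1],ty[0]])
c=np.array([568.3,-325.3])
for p,z in([(368,265),14],[(405,303),14],[(460,165),14],[(212,310),14],[(158,100),14],[(195,345),14],[(325,350),14]):
    w=ray(d,p,z)[0,:2]-c;print(p,'across',round(w@ty,1),'along',round(w@tl,1))
E
python3 plan.py 572 -336.7 20 18.44 3
```

```text
(368, 265) across 80.6 along -70.2
(405, 303) across 118.0 along -108.8
(460, 165) across 145.0 along 18.9
(212, 310) across -58.3 along -117.7
(158, 100) across -88.5 along 66.1
(195, 345) across -76.7 along -157.2
(325, 350) across 47.9 along -162.1
t 1.57 pos [ 572.6 -335.1  122.8] f [ 0.7 -0.7  0.1] w 0.777 total turn [-0.04 -0.04  0.32]
[-0.  -0.   0.1] [-0.01 -0.01  0.57]
[-0.  -0.   0.1] [-0.01 -0.01  0.57]
[-0.  -0.   0.1] [-0.01 -0.01  0.57]
```

send_rows --targets '[0,0,0.3,-0.02,-0.01,0.57,0.55,0,0,0,-0.01,-0.01,0.57,0.55,0,0,0,0,0,0.5,0.55,0,0,0,0,0,0.1,0.55,0,0,0,0,0,0,0.55]'

```text
time_s: 2.2
eef_pos: [572.2, -338.0, 19.9]
ee_rot: [0.001, 0.585, 0.811, -0.0]
force: [-0.4, -0.0, -0.4]
grip_width: 0.774
grip_force: 0.0
```

```bash
python3 plan.py 572 -336.7 2 18.44 1;python3 plan.py 572 -336.7 2 18.44 1
```

```text
t 2.2 pos [ 572.2 -338.    19.9] f [-0.4 -0.  -0.4] w 0.774 total turn [ 0.03  0.06 -0.01]
[ 0.   0.1 -0. ] [0.02 0.   0.3 ]
t 2.2 pos [ 572.2 -338.    19.9] f [-0.4 -0.  -0.4] w 0.774 total turn [ 0.03  0.06 -0.01]
[ 0.   0.1 -0. ] [0.02 0.   0.3 ]
```

send_rows --targets '[0,0,0,0,0,0.12,0.55,0,0,0,0,0,0.1,0.55,0,0,0,0,0,0.06,0.55,0,0,0,0,0,0,0.55]'

```text
time_s: 2.7
eef_pos: [572.2, -337.1, 1.8]
ee_rot: [-0.0, 0.584, 0.812, 0.0]
force: [0.2, -0.2, -0.4]
grip_width: 0.778
grip_force: 0.0
```

send_rows --targets '[0,0,0,0,0,0,-0.1,0,0,0,0,0,0,-0.4,0,0,0,0,0,0,-0.4,0,0,0,0,0,0,-0.4]' --newtons 40

```text
time_s: 3.2
eef_pos: [572.6, -337.5, 2.6]
ee_rot: [0.001, 0.584, 0.812, -0.0]
force: [0.6, -0.7, 5.1]
grip_width: 0.572
grip_force: 42.7
```

```bash
python3 - <<'E'
from rig import eyes,monitor
import cv2
d=eyes.capture("wrist");cv2.imwrite('pics/w2.png',d['img'][:,:,::-1]);s=monitor.sense();print(s['force'],s['grip_force'],s['grip_width'],s['eef_pos'])
E
```

```text
[-0.07244106  0.15084973  4.75912999] 42.717005610466 0.5718347241632215 [ 572.58474358 -337.44675369    2.60481706]
```

View pics/w2.png

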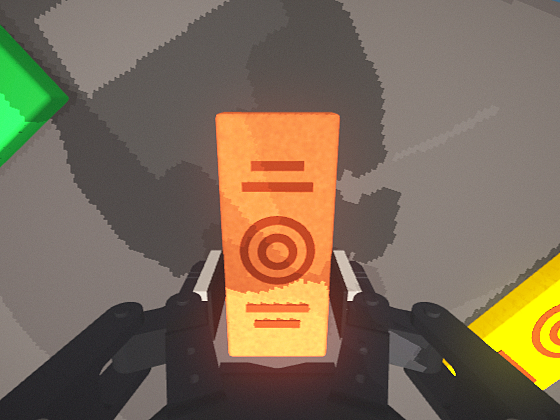

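The wrist view shows the pads either side of the tile, about 13 mm behind its centre, with the ornament up. The grip is 43 N, so I lift.

send_rows --targets '[0,0,0,0,0,-0.1,-0.4,0,0,0,0,0,-0.4,-0.4,0,0,0,0,0,-0.6,-0.4,0,0,0,0,0,-0.5,-0.4,0,0,0,0,0,0,-0.4]' --newtons 50

```text
time_s: 3.88
eef_pos: [572.9, -337.8, 99.9]
ee_rot: [0.002, 0.584, 0.812, -0.0]
force: [0.3, 0.2, -2.0]
grip_width: 0.565
grip_force: 52.3
```

```bash
python3 plan.py 557.4 144.7 95 -2.9 15; python3 - <<'E'
from rig import eyes
from h import *
d=eyes.capture("wrist");cv2.imwrite('pics/w3.png',d['img'][:,:,::-1])
E
```

```text
t 3.88 pos [ 572.9 -337.8   99.9] f [ 0.3  0.2 -2. ] w 0.565 total turn [ 0.13  0.15 21.39]
[0.  0.  1.4] [0.51 0.15 0.  ]
[0.  0.  1.4] [0.52 0.14 0.  ]
[0.  0.  1.4] [0.52 0.13 0.  ]
[0.  0.  1.4] [0.52 0.11 0.  ]
[0.  0.  1.4] [0.53 0.1  0.  ]
[0.  0.  1.4] [0.53 0.09 0.  ]
[0.  0.  1.4] [0.53 0.08 0.  ]
[0.  0.  1.4] [0.53 0.06 0.  ]
[0.  0.  1.4] [0.53 0.05 0.  ]
[0.  0.  1.4] [0.54 0.04 0.  ]
[0.  0.  1.4] [0.54 0.02 0.01]
[0.  0.  1.4] [0.54 0.01 0.01]
[0.  0.  1.4] [ 0.54 -0.    0.01]
[0.  0.  1.4] [ 0.54 -0.02  0.01]
[0.  0.  1.4] [ 0.54 -0.03  0.01]
```

View pics/w3.png

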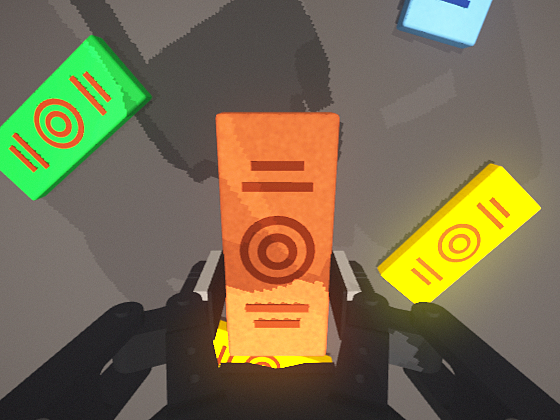

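The tile is held level and hasn't shifted in the grip: its outline, (217–340, 113–355), is the same as before the lift. I carry it over to the holder.

send_rows --targets '[0,0,1.4,0.51,0.15,0,-0.4,0,0,1.4,0.52,0.14,0,-0.4,0,0,1.4,0.52,0.13,0,-0.4,0,0,1.4,0.52,0.11,0,-0.4,0,0,1.4,0.53,0.1,0,-0.4]'

```text
time_s: 4.55
eef_pos: [565.4, -175.3, 95.9]
ee_rot: [-0.002, 0.633, 0.774, -0.0]
force: [0.1, -0.4, -1.7]
grip_width: 0.565
grip_force: 52.3
```

send_rows --targets '[0,0,1.4,0.53,0.09,0,-0.4,0,0,1.4,0.53,0.08,0,-0.4,0,0,1.4,0.53,0.06,0,-0.4,0,0,1.4,0.53,0.05,0,-0.4,0,0,1.4,0.54,0.04,0,-0.4]'

```text
time_s: 5.18
eef_pos: [560.2, -14.8, 96.1]
ee_rot: [-0.002, 0.679, 0.734, -0.001]
force: [0.3, 1.2, -1.9]
grip_width: 0.571
grip_force: 52.3
```

send_rows --targets '[0,0,1.4,0.54,0.02,0,-0.4,0,0,1.4,0.54,0.01,0,-0.4,0,0,1.4,0.54,0,0,-0.4,0,0,1.4,0.54,-0.02,0,-0.4,0,0,1.4,0.3,-0.02,0,-0.4]'

```text
time_s: 5.8
eef_pos: [554.3, 133.0, 96.0]
ee_rot: [-0.001, 0.722, 0.692, -0.001]
force: [-0.8, -0.6, -1.4]
grip_width: 0.567
grip_force: 52.3
```

send_rows --targets '[0,0,0,0.2,0,0,-0.4,0,0,0,0,0,0,-0.4]'

```text
time_s: 6.05
eef_pos: [555.8, 143.8, 97.1]
ee_rot: [-0.001, 0.722, 0.692, -0.001]
force: [0.5, 0.2, -1.8]
grip_width: 0.57
grip_force: 52.3
```

```bash
python3 plan.py 557.4 144.7 40 -2.9 2; python3 - <<'E'
from rig import eyes,monitor
from h import *
d=eyes.capture("wrist");cv2.imwrite('pics/w4.png',d['img'][:,:,::-1])
s=monitor.sense();z=s['eef_pos'][2]+11.4
print(z,'tile',rect(d,blob(d,(0,110,60),(11,255,255),(190,90,360,380)),z))
E
```

```text
t 6.05 pos [555.8 143.8  97.1] f [ 0.5  0.2 -1.8] w 0.57 total turn [-0.09  0.01  0.46]
[-0.   0.   0.2] [0.01 0.01 0.48]
[-0.   0.   0.2] [0.01 0.01 0.48]
108.74269594680854 tile (array([555.4, 156.9]), array([ 49.5, 119.1]), 87.55)
```

View pics/w4.png

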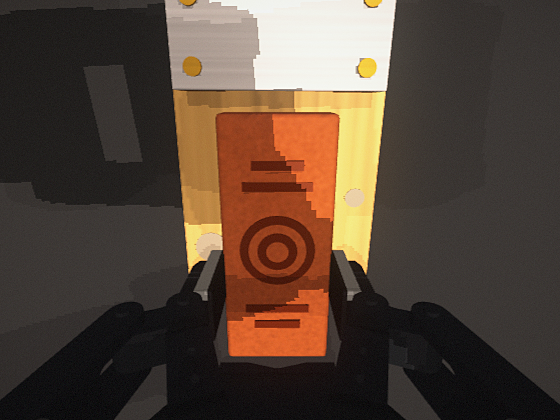

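The wrist view shows the tile (217–340 px) centred between the board edges (172–387), with its front edge short of the lip edge at row 90. I lower it.

send_rows --targets '[0,0,0.4,0.01,0.02,0.48,-0.4,0,0,0,0,0.01,0.45,-0.4,0,0,0,0,0,0.2,-0.4,0,0,0,0,0,0.06,-0.4,0,0,0,0,0,0,-0.4]'

```text
time_s: 6.72
eef_pos: [558.5, 143.9, 27.3]
ee_rot: [0.0, 0.725, 0.689, 0.0]
force: [0.4, -0.5, -2.1]
grip_width: 0.568
grip_force: 52.3
```

```bash
python3 plan.py 557.4 144.7 21 -2.9 1
```

```text
t 6.72 pos [558.5 143.9  27.3] f [ 0.4 -0.5 -2.1] w 0.568 total turn [ 0.06 -0.   -0.02]
[ 0.1 -0.  -0. ] [ 0.01 -0.02  0.11]
```

send_rows --targets '[0,0,0,0,-0.01,0.06,-0.4,0,0,0,0,0,0.02,-0.4,0,0,0,0,0,0,-0.4]'

```text
time_s: 7.1
eef_pos: [557.4, 144.2, 22.0]
ee_rot: [0.0, 0.725, 0.689, 0.0]
force: [0.8, -1.4, -1.5]
grip_width: 0.568
grip_force: 52.3
```

send_rows --targets '[0,0,0,0,0,0.02,-0.4,0,0,0,0,0,0,-0.4]'

```text
time_s: 7.35
eef_pos: [557.5, 144.2, 20.7]
ee_rot: [0.0, 0.725, 0.689, 0.0]
force: [0.2, 0.5, -1.8]
grip_width: 0.57
grip_force: 52.3
```

send_rows --targets '[0,0,0,0,0,0.01,-0.4,0,0,0,0,0,0,-0.4]'

```text
time_s: 7.6
eef_pos: [557.6, 144.1, 20.7]
ee_rot: [0.0, 0.725, 0.689, 0.0]
force: [-3.0, 0.3, 5.0]
grip_width: 0.564
grip_force: 53.1
```

send_rows --targets '[0,0,0,0,0,0.01,-0.4,0,0,0,0,0,0,-0.4]'

```text
time_s: 7.85
eef_pos: [557.6, 144.2, 20.6]
ee_rot: [0.0, 0.725, 0.689, 0.0]
force: [-4.9, -1.3, 10.8]
grip_width: 0.571
grip_force: 53.7
```

The tile is down on the board. I ease the pressure and slide in.

send_rows --targets '[0,0,0,0.1,0,-0.01,-0.4,0,0,0,0.15,0,0,-0.4,0,0,0,0.15,0,0,-0.4,0,0,0,0.15,0,0,-0.4,0,0,0,0.05,0,0,-0.4]'

```text
time_s: 8.48
eef_pos: [559.8, 180.5, 20.6]
ee_rot: [0.001, 0.725, 0.689, 0.0]
force: [-0.7, -5.1, 7.2]
grip_width: 0.564
grip_force: 53.2
```

send_rows --targets '[0,0,0,0.03,0,0,-0.4,0,0,0,0.03,0,0,-0.4,0,0,0,0,0,0,-0.4]'

```text
time_s: 8.85
eef_pos: [560.0, 183.9, 20.6]
ee_rot: [0.001, 0.725, 0.689, 0.0]
force: [0.3, -3.3, 4.8]
grip_width: 0.566
grip_force: 53.1
```

send_rows --targets '[0,0,0,0.03,0,0,-0.4,0,0,0,0.03,0,0,-0.4,0,0,0,0,0,0,-0.4]'

```text
time_s: 9.22
eef_pos: [560.2, 187.5, 20.7]
ee_rot: [0.001, 0.725, 0.689, 0.0]
force: [-0.2, -2.3, 5.8]
grip_width: 0.565
grip_force: 53.1
```

send_rows --targets '[0,0,0,0.02,0,0,-0.4,0,0,0,0,0,0,-0.4]'

```text
time_s: 9.48
eef_pos: [560.3, 188.6, 20.7]
ee_rot: [0.001, 0.725, 0.689, 0.0]
force: [-0.2, -3.3, 6.7]
grip_width: 0.566
grip_force: 53.1
```

send_rows --targets '[0,0,0,0.02,0,0,-0.4,0,0,0,0,0,0,-0.4]'

```text
time_s: 9.72
eef_pos: [560.3, 189.8, 20.7]
ee_rot: [0.001, 0.725, 0.689, 0.0]
force: [0.6, -3.7, 6.7]
grip_width: 0.57
grip_force: 53.1
```

send_rows --targets '[0,0,0,0.02,0,0,-0.4,0,0,0,0,0,0,-0.4]'

```text
time_s: 9.98
eef_pos: [560.4, 191.0, 20.6]
ee_rot: [0.001, 0.725, 0.689, 0.0]
force: [0.2, -2.9, 6.3]
grip_width: 0.568
grip_force: 53.1
```

send_rows --targets '[0,0,0,0.02,0,0,-0.4,0,0,0,0,0,0,-0.4]'

```text
time_s: 10.22
eef_pos: [560.4, 191.4, 20.7]
ee_rot: [0.001, 0.725, 0.689, -0.0]
force: [-0.8, -8.2, 6.7]
grip_width: 0.567
grip_force: 53.3
```

Contact is starting, so I push a little more to seat the tile.

send_rows --targets '[0,0,0,0.02,0,0,-0.4,0,0,0,0,0,0,-0.4]'

```text
time_s: 10.48
eef_pos: [560.5, 191.5, 20.7]
ee_rot: [0.001, 0.725, 0.689, -0.001]
force: [-1.8, -14.6, 8.2]
grip_width: 0.568
grip_force: 53.4
```

send_rows --targets '[0,0,0,0.01,0,0,-0.4,0,0,0,0,0,0,-0.4]'

```text
time_s: 10.72
eef_pos: [560.4, 191.5, 20.6]
ee_rot: [0.002, 0.725, 0.689, -0.002]
force: [-2.1, -18.6, 9.7]
grip_width: 0.567
grip_force: 53.5
```

The tile is firmly against the stop: 18 N with no further travel. I release and raise the arm.

send_rows --targets '[0,0,0,0,0,0,0.3,0,0,0,0,0,0,0.5,0,0,0,0,0,0,0.5]'

```text
time_s: 11.1
eef_pos: [559.9, 194.3, 19.9]
ee_rot: [-0.0, 0.725, 0.689, 0.0]
force: [0.0, 0.3, 0.0]
grip_width: 0.745
grip_force: 0.0
```

send_rows --targets '[0,0,0,0,0,-0.2,0.5,0,0,0,0,0,-0.5,0.5,0,0,0,-0.4,0,-0.7,0.5,0,0,0,-0.7,0,-0.5,0.5,0,0,0,-0.7,0,0,0.5]'

```text
time_s: 11.72
eef_pos: [555.6, 85.1, 137.5]
ee_rot: [0.002, 0.725, 0.689, 0.002]
force: [0.1, 0.5, -1.0]
grip_width: 0.753
grip_force: 0.0
```

```bash
python3 - <<'E'
from rig import eyes,monitor
from h import *
s=monitor.sense();print(s['time_s'],s['eef_pos'],s['force'])
ims=[]
for n,roi in(("top",(100,150,225,245)),("scene",(340,160,475,250)),("wrist",(0,0,560,420))):
    d=eyes.capture(n);x0,y0,x1,y1=roi
    im=d['img'][y0:y1,x0:x1,::-1];ims.append(cv2.resize(im,(400,300),interpolation=cv2.INTER_CUBIC))
    c=blob(d,(0,110,60),(10,255,255),roi);P=ray(d,c,32)[:,:2]
    u=np.array([np.cos(np.radians(87.1)),np.sin(np.radians(87.1))]);v=np.array([u[1],-u[0]]);Q=P-[560.3,202.4]
    print(n,rect(d,c,32),'along',(Q@u).min().round(1),(Q@u).max().round(1),'across',(Q@v).min().round(1),(Q@v).max().round(1))
cv2.imwrite('pics/end.png',np.vstack([np.hstack(ims[:2]),np.hstack([ims[2],0*ims[2]])]))
E
```

```text
11.725 [555.57237632  85.09538684 137.50162314] [ 0.13626803  0.53523738 -0.99938846]
top (array([555.6, 181.1]), array([15.3, 76.3]), 89.77) along -60.0 16.8 across -11.6 4.1
scene (array([564., 186.]), array([47.6, 85.8]), 87.38) along -59.0 26.7 across -19.5 28.5
wrist (array([558.9, 183.6]), array([48.9, 78.7]), 87.02) along -58.2 20.6 across -24.9 24.0
```

View pics/end.png

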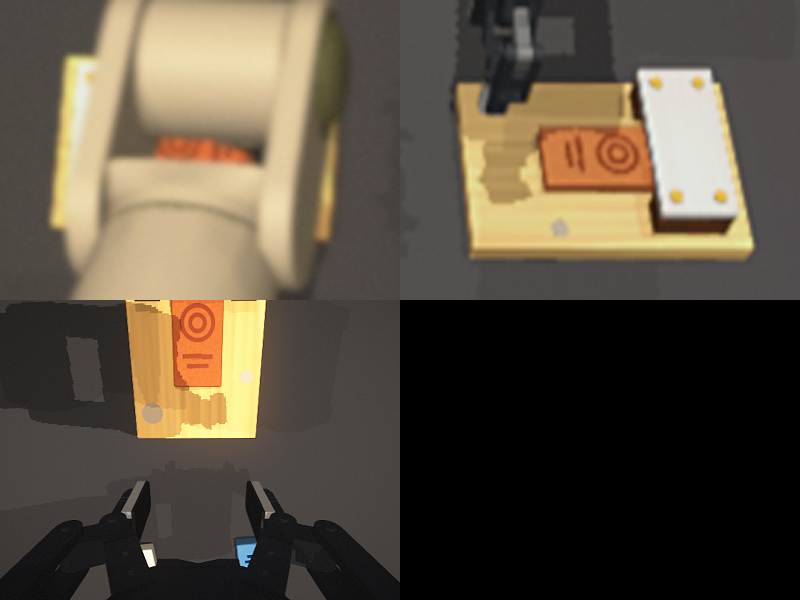

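The holder views show the tile flat under the lip with the ornament up, and the fingers clear. As a last check, I measure the tile's rear edge against the board's end; it should be 60 mm.

```bash
python3 - <<'E'
from rig import eyes
from h import *
d=eyes.capture("wrist");u=np.array([np.cos(np.radians(87.1)),np.sin(np.radians(87.1))])
b=ray(d,blob(d,(0,50,90),(35,255,255),(170,0,380,240)),18)[:,:2]@u
t=ray(d,blob(d,(0,110,60),(10,255,255),(170,0,380,240)),32)[:,:2]@u
e=cv2.cvtColor(d['img'],cv2.COLOR_RGB2HSV)[100:200,275];print(e[::4].tolist())
print(b.min(),t.min(),t.min()-b.min())
E
```

```text
[[12, 186, 251], [12, 194, 248], [12, 188, 250], [12, 192, 250], [12, 187, 251], [12, 183, 251], [14, 179, 211], [24, 126, 253], [15, 168, 217], [17, 160, 225], [18, 164, 223], [17, 156, 225], [17, 159, 224], [17, 162, 224], [17, 158, 226], [17, 159, 223], [18, 162, 223], [17, 159, 223], [17, 159, 222], [28, 109, 255], [27, 105, 254], [28, 105, 253], [27, 105, 254], [28, 102, 254], [177, 35, 72]]
82.44468525675448 172.6042195082012 90.15953425144671
```

```bash
python3 - <<'E'
from rig import eyes
from h import *
d=eyes.capture("wrist");h=cv2.cvtColor(d['img'],cv2.COLOR_RGB2HSV).astype(int);u=np.array([np.cos(np.radians(87.1)),np.sin(np.radians(87.1))])
for c in(255,265,275,285,295):
    col=h[:,c];rb=min(r for r in range(150,230) if col[r,2]<130 or col[r,1]<60);rt=min(r for r in range(80,160) if col[r,0]>=14)
    B=ray(d,(c,rb-.5),18)[0,:2]@u;B0=ray(d,(c,rb-.5),0)[0,:2]@u;T=ray(d,(c,rt-.5),32)[0,:2]@u;T0=ray(d,(c,rt-.5),18)[0,:2]@u;print(c,rb,rt,B.round(1),B0.round(1),T.round(1),T0.round(1))
E
```

```text
255 197 126 112.4 107.0 172.0 170.9
265 197 126 112.4 106.9 172.0 170.9
275 197 126 112.4 106.9 172.0 170.9
285 197 126 112.4 106.9 172.0 170.9
295 197 126 112.4 106.9 172.0 170.9
```

The tile's rear edge is 59.6 mm from the board's end, against 60 expected, so it is home.

```bash
python3 -c "
from rig import job
print(job.finish_job())"
```

```text
the job is handed in; nothing more can be done
None
```

The terracotta tile lies flat with its ornament up, home against the stop under the lip and released; the white and blue tiles were not touched, and the job was handed in at about 12 s.

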